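Find a spacer's blind hole on a pin gauge and hold it hole-up

TASK

The square metal spacer lying on the table has a blind hole in one end only, and nothing else tells its ends apart. Find the hole by feel: try the spacer's ends on the level pins of the small gauge stand until a pin goes all the way in and the spacer's end meets the post. Then take it off, turn the spacer so that its hole looks straight up, and finish while still holding it so in the gripper, motionless, with the whole of it at least 15 cm above the table, the gauge no longer touching it and the jar, bottle, beaker and tape roll left where they stand.

Things in the scene. Friction and masses are not known exactly. Their poses are not given: they have to be found in the camera images.
- spacer: plain aluminium square bar, 30 x 30 x 60 mm, about 0.12 kg, a thin groove line near each end, lying loose on a long side at any yaw. Origin at its centre (15 mm above the table at first); its x axis runs along its length, y and z across it. One end (x = +30 or -30 mm, to be found by feel) has a central round blind hole, 16 mm wide, 26 deep; the other end is solid.
- gauge: steel stand fixed to the table: foot 70 (x) x 80 (y) x 8 mm, post 30 (x) x 20 (y) mm, 90 high, and on its +y and -y faces a level round pin, 9 mm thick, 20 long, axis 65 mm up. Origin on the table under the post; y runs along both pins. With a pin fully in the hole the spacer's centre is 40 mm from the origin along y; with its solid end against a pin tip, 60 mm.
- tube_rack_full: wire rack with a few tubes, fixed to the table between the two work places, about 216 x 223 mm, 105 mm high with its tubes; origin under its centre. Carry things over it and do not lean the hand into it.
- jar: bystander: small jar with an orange screw cap, 41 mm wide, 53 mm high, standing loose; origin under its centre. Not to be moved.
- bottle: bystander: small white bottle with a screw cap, 50 mm wide, 100 mm high, standing loose; origin under its centre. Not to be moved.
- beaker: bystander: small glass beaker, 76 mm wide, 85 mm high, standing loose; origin under its centre. Not to be moved.
- tape: bystander: roll of brown tape, 84 mm wide, 18 mm high, lying loose; origin under its centre. Not to be moved.
Not all that is in view belongs to the job. What is shaped like the gauge but blue or turquoise is not meant. Several things look just like the spacer: the one meant starts farthest to the robot's right.

How it is judged (in metres and radians):
On the way:
1. a gauge pin is all the way in the spacer's hole (the spacer's end within 7 mm of the post) (y of spacer in the frame of gauge between -0.047 and 0.047 m and x of spacer in the frame of gauge between -0.009 and 0.009 m and z of spacer in the frame of gauge between 0.056 and 0.074 m and angle between the x axis of spacer and the y axis of gauge, either way round below 0.2 rad), for 0.1 s.
At the end, for the whole second after the job is handed in: The spacer is held between the fingers (more than 1 N), its hole up within 15 degrees of vertical, its centre more than 0.18 m above the table, still (under 0.03 m/s and 0.2 rad/s) and not touching the gauge; jar, bottle, beaker and tape roll are within 30 mm of where they stood (angle between spacer's own x axis and vertical below 0.26 rad and height (world z) of spacer above 0.18 m and contact force between spacer and the fingers above 1 N and contact force between spacer and gauge below 0.1 N and linear speed of spacer below 0.03 m/s and angular speed of spacer below 0.2 rad/s and distance of each of jar, bottle, beaker, tape from where it was at the start of the episode below 0.03 m); the arm keeps its last pose, push and grip.
It fails at once if jar moved more than 30 mm (distance of jar from where it was at the start of the episode above 0.03 m).
It fails at once if bottle moved more than 30 mm (distance of bottle from where it was at the start of the episode above 0.03 m).
It fails at once if beaker moved more than 30 mm (distance of beaker from where it was at the start of the episode above 0.03 m).
It fails at once if tape moved more than 30 mm (distance of tape from where it was at the start of the episode above 0.03 m).
It also fails if it takes over 72 s, if anything falls off the work surface, if the arm or the gripper's body presses on something with over 40 N, if the wrist force passes 120 N, or if a joint passes its speed limit or range.

ROBOT

A 6-joint arm with a two-finger parallel gripper is mounted at the origin on a cart in front of the work surface, level with it; the furniture and walls round the work are solid. World frame = base frame: x ahead of the robot, y to its left, z up, the work surface at z = 0. Lengths are in m, angles in degrees, forces in N, time in s.
With the tool pointing down it reaches from about 0.35 to 0.775 m from the base axis. Payload 5.5 kg.
Tool frame: the origin (TCP) lies on the centre line of the jaws, within the pads' length; the fingertips stand 14 mm ahead of it and the grasp point (between the pads) lies 5 mm behind it; z points along the fingers, y is the line along which they close (so a half turn about z gives the same grasp; the last joint's range is limited). The gripper opens to 85 mm and grips with 20 to 120 N. Pads are 22 mm wide; open, the fingers measure 114 mm over their backs; the gripper's body (76 mm by 85 mm) begins 54 mm behind the grasp point. The pads swing forward as they close: fully open they stand 13 mm farther back than shut.
Start: joints at [-80.191, 17.945, 2.641, 74.691, 0, 82.002], TCP at [0.176, -0.547, 0.245] pointing down, gripper open.
Joint ranges: [-158.12, 158.12], [-49.38, 96.58], [-58.88, 72.47], [-126.05, 133.96], [-84.25, 85.87], [-180, 180]. Speed limits (degrees/s): [147.25, 147.25, 180, 180, 180, 180].

INTERFACE

Orientations are given as [roll, pitch, yaw] about the fixed x, y, z axes, in that order (R = Rz(yaw) Ry(pitch) Rx(roll)).
In Python, from station import robot gives the robot as it stands. The module is installed in compiled form; this text tells all that it offers.
- The arm moves only by the tool carry_out, never from a script. Its argument "commands" is a list of rows, each an object with "dp": the shift along the world's x, y, z in m, a list of three; "roll": the turn about the world's z in rad; "hand": the closure in counts, from 0 (fully open) to 255 (shut). A call has exactly 8 rows; each row is the pose to reach, as a shift and turn from the pose commanded when the call began; what a row does not reach only later rows make up. A row lasts 1/8 s, in which the tool goes at most 62.5 mm and 10.7 degrees, less where a joint would pass 70% of its speed; a pose out of reach is approached as far as the arm can. A call with a gripper value outside its range is refused whole. The fingers move at their own pace and stop on an object; "squeeze" is the grip in N (left out, the last holds). Time passes only in rows, so rows that repeat a pose let the fingers close, or fill a call up. It gives the time, the measured TCP pose, the force, the opening and the grip force at its end, in the units of the state.
- robot.observe(): the state, without advancing time (a new reading comes with each control period).
- robot.capture(name): name is "scene" or "top" or "wrist"; returns a dict with "image" (384x512x3 uint8, red, green, blue), "fx", "fy", "cx", "cy" (pixels), "R" (3x3) and "t" (3): a world point X has camera coordinates R X + t; the wrist camera has in their place "T_tool_cam" (4x4, takes a point from camera to tool coordinates, whose origin is the TCP and whose axes are the flange's). Camera axes: x right, y down, z forward; pixel columns grow to the right and rows downward; lengths in m; the calibration is good to about 2 mm. A picture is of the moment at which its call begins: read the wrist's pose just before it. There is no depth.
- robot.finish_job(): hands the job in; it is judged then, once.
The state is a dict: "time_s": time; "joint_pos": joint angles; "dq": joint speeds; "joint_torque": joint torques, N m; "eef_pos": TCP position; "tcp_rot": TCP orientation; "wrist_force": force on the tool from outside, world axes, zero at the start; "moment": the same for the moment, N m; "width": finger opening in m; "grip_force": force on a finger pad.
Only numpy, scipy, OpenCV 4.12 (cv2) and the standard library are available. Lean on these libraries where they do the work, as an engineer would, in place of code of your own. Each camera call takes 0.05 s, during which the arm holds its last target. There are 200 camera calls.

## Working session

There is one attempt and no reset: what is moved stays moved. The work goes in short steps, Python scripts to look and compute and a tool call to move; the robot and the scene stay as the last step left them, time stands still between calls to the robot, and variables do not carry over. Pictures are saved under pics/ and viewed, at most 10 in all, crops included, and the job is handed in when it is done.

Besides the shell and the picture viewer there is one more tool, called after ">>>" by a JSON object that holds its "api" and its "payload", one argument or row to a line. carry_out: Moves the arm, as the interface text tells. Its arguments: {"type":"object","properties":{"commands":{"type":"array"},"squeeze":{"type":"number"}},"required":["commands"]}

```bash
mkdir -p pics
cat > h.py <<'E'
import numpy as np, cv2, json
from station import robot
def cap(n,save):
    c=robot.capture(n); cv2.imwrite(f'pics/{save}.png',c['image'][:,:,::-1])
    np.savez(f'pics/{save}.npz',**{k:np.array(v) for k,v in c.items()}); return c
def ray(c,u,v,z):
    R=np.array(c['R']);t=np.array(c['t']);C=-R.T@t
    d=R.T@np.array([(u-c['cx'])/c['fx'],(v-c['cy'])/c['fy'],1])
    return C+d*(z-C[2])/d[2]
def proj(c,X):
    p=np.array(c['R'])@np.array(X)+np.array(c['t']); return [float(c['fx']*p[0]/p[2]+c['cx']),float(c['fy']*p[1]/p[2]+c['cy'])]
E
python3 - <<'E'
from h import *
o=robot.observe();print({k:np.round(v,3).tolist() for k,v in o.items()})
for n in('scene','top'):
    c=cap(n,n+'0');R=np.array(c['R']);print(n,-R.T@np.array(c['t']),R.round(2).tolist(),c['fx'])
a=cv2.imread('pics/scene0.png');b=cv2.imread('pics/top0.png')
cv2.imwrite('pics/t1.png',cv2.resize(b,(800,600)));cv2.imwrite('pics/s1.png',cv2.resize(a,(800,600)))
E
```

```text
{'time_s': 0.0, 'joint_pos': [-80.191, 17.994, 2.574, 74.691, 0.002, 82.003], 'dq': [-0.011, -0.037, -0.053, 0.025, -0.091, -0.058], 'joint_torque': [0.001, -48.063, 29.853, 0.019, -0.0, -0.0], 'eef_pos': [0.176, -0.547, 0.244], 'tcp_rot': [-179.891, -0.017, 17.806], 'wrist_force': [0.879, -0.029, 0.834], 'moment': [0.004, -0.014, 0.049], 'grip_force': 0.0, 'width': 0.085}
scene [-0.28089473  0.58091941  0.69389681] [[-0.62, -0.78, -0.02], [-0.4, 0.34, -0.85], [0.67, -0.52, -0.53]] 413.21437867074974
top [ 0.43103655 -0.03201567  1.13464737] [[-0.01, -1.0, 0.03], [-0.99, 0.01, -0.1], [0.1, -0.03, -0.99]] 356.6926624335962
```

View pics/t1.png

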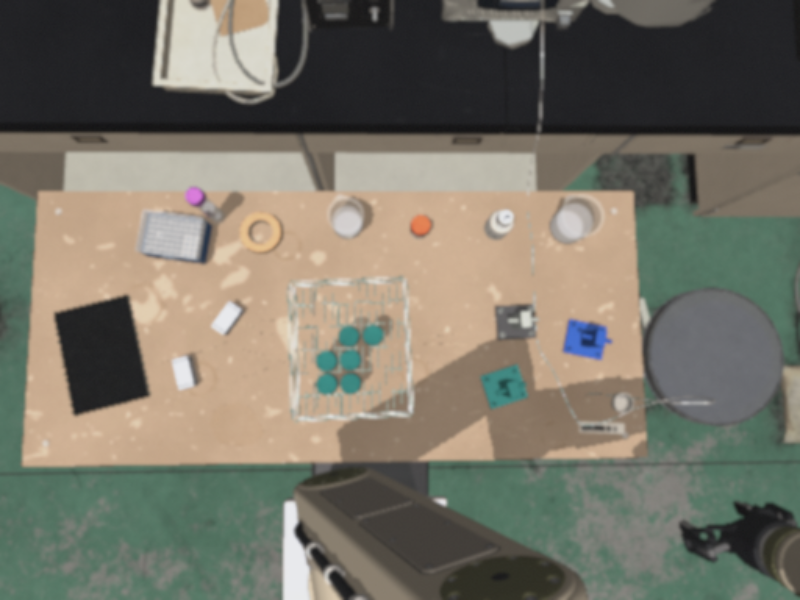

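View pics/s1.png

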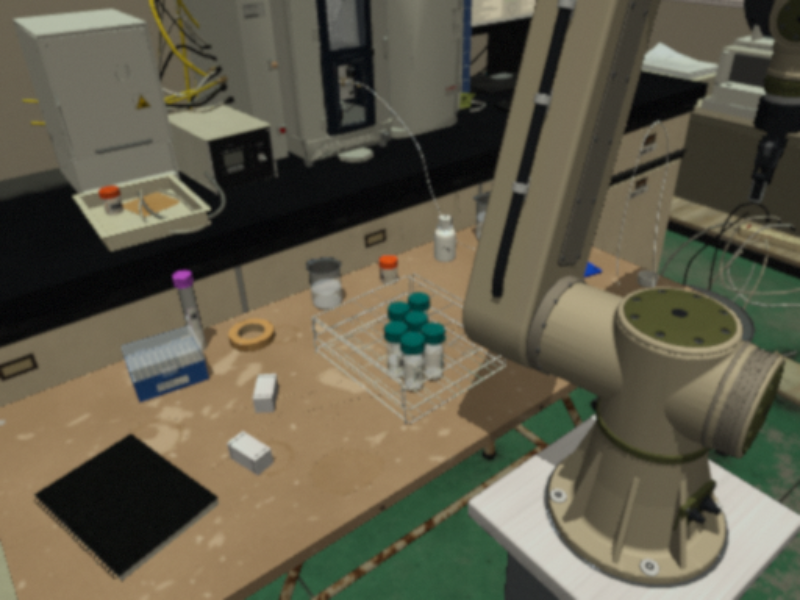

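The top view shows two white-grey bars that look like the spacer, at about (227,318) and (184,372). The robot's right is image right, so (227,318) fits. The dark gauge is at (516,321); the blue (586,338) and turquoise (504,386) stands are decoys. I'll confirm this in a crop.

Run:
```python
from h import *
im=cv2.imread('pics/top0.png')
c=dict(np.load('pics/top0.npz'));
z=lambda x0,y0,w,h:cv2.resize(im[y0:y0+h,x0:x0+w],(400,300),interpolation=cv2.INTER_CUBIC)
cv2.imwrite('pics/c1.png',np.vstack([np.hstack([z(100,180,80,60+20-20),z(300,180,80,60)]),np.hstack([z(360,240,80,60),z(290,220,80,60)])]))
print('tcp px',proj(c,[.176,-.547,.245]))
hsv=cv2.cvtColor(im,cv2.COLOR_BGR2HSV)
m=((hsv[...,1]<45)&(hsv[...,2]>140)).astype(np.uint8);m[:,:90]=0;m[:185]=0;m[255:]=0
for k in cv2.findContours(m,0,2)[0]:
    if cv2.contourArea(k)>60:print(cv2.minAreaRect(k),cv2.contourArea(k))
for u,v in[(145,203),(118,238),(330,206),(267,144),(320,143),(222,138),(167,149)]:print(u,v,ray(c,u,v,0.03).round(3))
```

```text
tcp px [453.6645899664335, 330.9111223165237]
((507.5, 247.0), (14.0, 7.0), 90.0) 78.0
((116.5617904663086, 238.10110473632812), (21.436607360839844, 11.692694664001465), 77.00537872314453) 217.0
((144.6594696044922, 202.84326171875), (11.469347953796387, 21.762351989746094), 36.02737045288086) 215.0
((411.97998046875, 198.86000061035156), (16.404878616333008, 5.374011993408203), 81.8698959350586) 63.0
((338.5, 200.5), (11.0, 25.0), 0.0) 92.5
((258.0, 219.5), (69.0, 14.0), 90.0) 220.0
((189.5, 219.5), (69.0, 11.0), 90.0) 387.0
145 203 [0.511 0.268 0.03 ]
118 238 [0.405 0.347 0.03 ]
330 206 [ 0.498 -0.304  0.03 ]
267 144 [ 0.695 -0.11   0.03 ]
320 143 [ 0.698 -0.279  0.03 ]
222 138 [0.715 0.032 0.03 ]
167 149 [0.68  0.204 0.03 ]
```

View pics/c1.png

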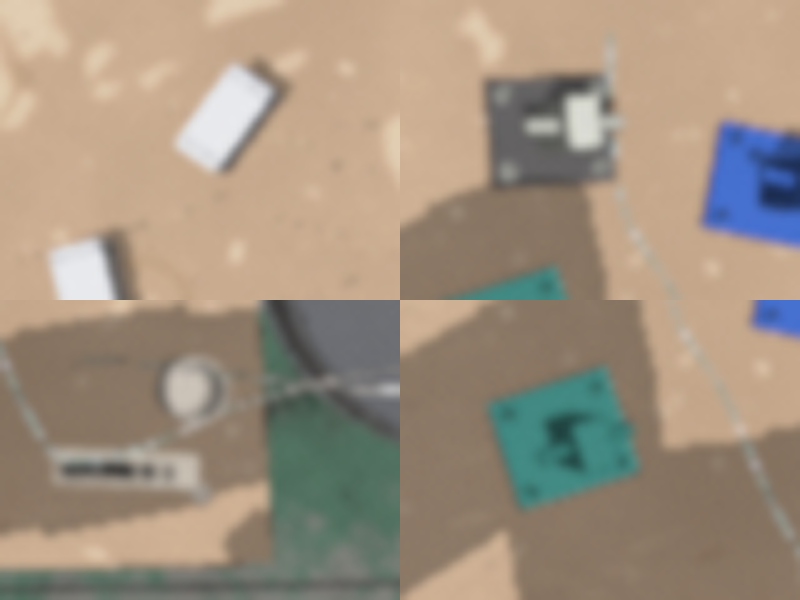

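Run:
```python
from h import *
im=cv2.imread('pics/top0.png');c=dict(np.load('pics/top0.npz'))
hsv=cv2.cvtColor(im,cv2.COLOR_BGR2HSV)
def an(p,z):
    P=np.array([ray(c,u,v,z)[:2] for u,v in p]);e=[P[1]-P[0],P[2]-P[1]]
    print(P.mean(0).round(4),[(round(float(np.hypot(*d)),4),round(float(np.degrees(np.arctan2(d[1],d[0]))),1)) for d in e])
B=cv2.resize(im,None,fx=4,fy=4,interpolation=cv2.INTER_CUBIC)
h4=cv2.cvtColor(B,cv2.COLOR_BGR2HSV)
def rect(x0,y0,x1,y1,cond,z):
    m=np.zeros(B.shape[:2],np.uint8);m[y0*4:y1*4,x0*4:x1*4]=cond(h4[y0*4:y1*4,x0*4:x1*4])
    k=max(cv2.findContours(m,0,2)[0],key=cv2.contourArea);an((cv2.boxPoints(cv2.minAreaRect(k))+.5)/4-.5,z)
rect(130,185,160,220,lambda h:(h[...,1]<50)&(h[...,2]>150),.03)
# gauge foot
an([(317,196),(342.4,194.6),(343.6,215.6),(318.4,217.4)],.008)
rect(331,195,342,215,lambda h:(h[...,2]>150)&(h[...,1]<60),.09)
an([(333,199.4),(340.4,198.8),(341,209.4),(333.4,210)],.09)
```

```text
[0.5118 0.2701] [(0.0673, -32.2), (0.0371, -123.6)]
[ 0.4994 -0.311 ] [(0.082, -87.2), (0.0671, -178.7)]
[ 0.5003 -0.3105] [(0.027, -80.5), (0.0321, -171.9)]
[ 0.4987 -0.3104] [(0.0222, -85.8), (0.0314, -178.7)]
```

>>> {"api": "carry_out", "payload": {
  "commands": [
    {"dp": [0,0,0.0],"roll": 0.18,"hand": 0},
    {"dp": [0.05,0.03,0.0],"roll": 0.36,"hand": 0},
    {"dp": [0.1,0.08,0.0],"roll": 0.54,"hand": 0},
    {"dp": [0.14,0.14,0.0],"roll": 0.72,"hand": 0},
    {"dp": [0.17,0.2,0.0],"roll": 0.9,"hand": 0},
    {"dp": [0.2,0.26,0.0],"roll": 1.08,"hand": 0},
    {"dp": [0.22,0.32,0.0],"roll": 1.26,"hand": 0},
    {"dp": [0.24,0.38,0.0],"roll": 1.44,"hand": 0}
  ]
}}

```text
time_s: 1.1
eef_pos: [0.407, -0.1919, 0.245]
tcp_rot: [180.0, -0.0, 100.6]
wrist_force: [1.4, 0.9, 0.9]
width: 0.0854
grip_force: 0.0
```

>>> {"api": "carry_out", "payload": {
  "commands": [
    {"dp": [0.02,0.06,0.0],"roll": 0.15,"hand": 0},
    {"dp": [0.04,0.12,0.0],"roll": 0.3,"hand": 0},
    {"dp": [0.06,0.18,0.0],"roll": 0.45,"hand": 0},
    {"dp": [0.08,0.24,0.0],"roll": 0.6,"hand": 0},
    {"dp": [0.095,0.3,0.0],"roll": 0.7,"hand": 0},
    {"dp": [0.095,0.36,0.0],"roll": 0.81,"hand": 0},
    {"dp": [0.095,0.42,0.0],"roll": 0.81,"hand": 0},
    {"dp": [0.095,0.437,-0.04],"roll": 0.81,"hand": 0}
  ]
}}

```text
time_s: 2.1
eef_pos: [0.5032, 0.2472, 0.2072]
tcp_rot: [179.7, 0.2, 147.0]
wrist_force: [-0.2, -0.0, -0.9]
width: 0.0853
grip_force: 0.0
```

```bash
cat >> h.py <<'E'
from scipy.spatial.transform import Rotation as Ro
def wcap(save):
    o=robot.observe();c=cap('wrist',save);T=np.eye(4)
    T[:3,:3]=Ro.from_euler('xyz',o['tcp_rot'],degrees=True).as_matrix();T[:3,3]=o['eef_pos']
    W=np.linalg.inv(T@np.array(c['T_tool_cam']));c['R']=W[:3,:3];c['t']=W[:3,3]
    np.savez(f'pics/{save}.npz',**{k:np.array(v) for k,v in c.items()})
    print(np.round(o['eef_pos'],4),np.round(o['tcp_rot'],1));return c
def quad(c,m,z):
    k=max(cv2.findContours(m.astype(np.uint8),0,2)[0],key=cv2.contourArea)
    P=np.array([ray(c,u,v,z)[:2] for u,v in k[:,0].astype(float)])
    r=cv2.minAreaRect((P*1000).astype(np.float32));b=cv2.boxPoints(r)/1000
    for d in(b[1]-b[0],b[2]-b[1]):print('edge',np.hypot(*d).round(4),np.degrees(np.arctan2(d[1],d[0])).round(1))
    print('centre',np.array(r[0])/1000,'px',k[:,0].mean(0))
E
python3 - <<'E'
from h import *
c=wcap('w1');im=c['image'];h=cv2.cvtColor(im,cv2.COLOR_RGB2HSV)
print(proj(c,[.512,.27,.03]))
quad(c,(h[...,1]<50)&(h[...,2]>150),.03)
E
```

```text
[0.5032 0.2472 0.2072] [179.7   0.2 147. ]
[275.72571871302927, 169.48456479839913]
edge 0.0305 -75.1
edge 0.0609 14.9
centre [0.40235181 0.35260339] px [285.80434783  35.69565217]
```

View pics/w1.png

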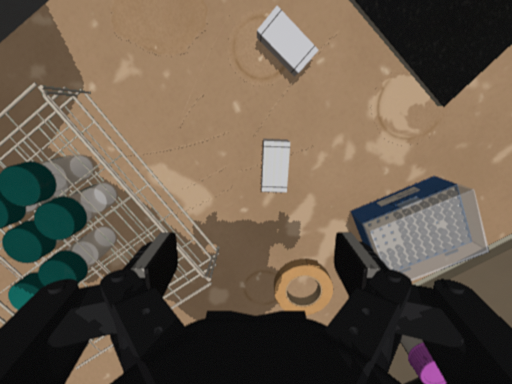

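The wrist view shows the target spacer at (276,166) and the other bar at (286,40). I'll measure the target.

Run:
```python
from h import *
c=dict(np.load('pics/w1.npz'));h=cv2.cvtColor(c['image'],cv2.COLOR_RGB2HSV)
m=(h[...,1]<50)&(h[...,2]>130);m[:125]=0;m[205:]=0;m[:,:250]=0;m[:,300:]=0
quad(c,m,.03)
print({k:np.round(robot.observe()[k],4) for k in('eef_pos','tcp_rot')})
```

```text
edge 0.0614 -34.9
edge 0.0304 55.1
centre [0.5091861  0.27119913] px [278.75 167.45]
{'eef_pos': array([0.4995, 0.2465, 0.1997]), 'tcp_rot': array([-179.8328,   -0.233 ,  146.9789])}
```

Run:
```python
from h import *
c=wcap('w2');h=cv2.cvtColor(c['image'],cv2.COLOR_RGB2HSV)
u,v=map(int,proj(c,[.51,.271,.03]))
m=(h[...,1]<50)&(h[...,2]>130);k=np.zeros_like(m);k[v-40:v+40,u-28:u+28]=1
quad(c,m&k,.03)
wcap('w2')
```

```text
[0.4995 0.2465 0.1997] [-179.8   -0.2  147. ]
edge 0.0612 -35.1
edge 0.0304 54.9
centre [0.50916135 0.27121729] px [280.36363636 171.68181818]
[0.4987 0.2444 0.201 ] [-179.7   -0.3  146.9]
```

>>> {"api": "carry_out", "payload": {
  "commands": [
    {"dp": [0.0105,0.0265,0.0],"roll": -0.035,"hand": 0},
    {"dp": [0.0105,0.0265,-0.05],"roll": -0.035,"hand": 0},
    {"dp": [0.0105,0.0265,-0.1],"roll": -0.035,"hand": 0},
    {"dp": [0.0105,0.0265,-0.13],"roll": -0.035,"hand": 0},
    {"dp": [0.0105,0.0265,-0.14],"roll": -0.035,"hand": 0},
    {"dp": [0.0105,0.0265,-0.14],"roll": -0.035,"hand": 0},
    {"dp": [0.0105,0.0265,-0.14],"roll": -0.035,"hand": 0},
    {"dp": [0.0105,0.0265,-0.14],"roll": -0.035,"hand": 0}
  ]
}}

```text
time_s: 3.25
eef_pos: [0.5133, 0.2699, 0.067]
tcp_rot: [179.9, 0.1, 144.7]
wrist_force: [0.3, -0.3, 0.7]
width: 0.0854
grip_force: 0.0
```

>>> {"api": "carry_out", "payload": {
  "commands": [
    {"dp": [-0.004,0.001,-0.02],"roll": 0,"hand": 0},
    {"dp": [-0.004,0.001,-0.04],"roll": 0,"hand": 0},
    {"dp": [-0.004,0.001,-0.049],"roll": 0,"hand": 0},
    {"dp": [-0.004,0.001,-0.049],"roll": 0,"hand": 100},
    {"dp": [-0.004,0.001,-0.049],"roll": 0,"hand": 255},
    {"dp": [-0.004,0.001,-0.049],"roll": 0,"hand": 255},
    {"dp": [-0.004,0.001,-0.049],"roll": 0,"hand": 255},
    {"dp": [-0.004,0.001,-0.049],"roll": 0,"hand": 255}
  ],
  "squeeze": 60
}}

```text
time_s: 4.25
eef_pos: [0.5091, 0.2709, 0.0174]
tcp_rot: [179.9, 0.1, 144.7]
wrist_force: [1.0, 1.1, 6.7]
width: 0.0292
grip_force: 60.9
```

>>> {"api": "carry_out", "payload": {
  "commands": [
    {"dp": [0,0,0.04],"roll": 0,"hand": 255},
    {"dp": [0,0,0.1],"roll": 0,"hand": 255},
    {"dp": [0,-0.02,0.16],"roll": 0,"hand": 255},
    {"dp": [0,-0.06,0.21],"roll": -0.15,"hand": 255},
    {"dp": [0,-0.11,0.24],"roll": -0.3,"hand": 255},
    {"dp": [0,-0.17,0.25],"roll": -0.45,"hand": 255},
    {"dp": [0,-0.23,0.25],"roll": -0.6,"hand": 255},
    {"dp": [0,-0.29,0.25],"roll": -0.75,"hand": 255}
  ]
}}

```text
time_s: 5.25
eef_pos: [0.5077, -0.0211, 0.2663]
tcp_rot: [180.0, 0.0, 101.5]
wrist_force: [1.7, 1.1, -0.8]
width: 0.0289
grip_force: 60.0
```

>>> {"api": "carry_out", "payload": {
  "commands": [
    {"dp": [0,-0.06,0],"roll": -0.09,"hand": 255},
    {"dp": [0,-0.12,0],"roll": -0.17,"hand": 255},
    {"dp": [0,-0.18,0],"roll": -0.17,"hand": 255},
    {"dp": [0,-0.24,0],"roll": -0.17,"hand": 255},
    {"dp": [-0.005,-0.27,0],"roll": -0.17,"hand": 255},
    {"dp": [-0.005,-0.27,0],"roll": -0.17,"hand": 255},
    {"dp": [-0.005,-0.27,0],"roll": -0.17,"hand": 255},
    {"dp": [-0.005,-0.27,0],"roll": -0.17,"hand": 255}
  ]
}}

```text
time_s: 6.25
eef_pos: [0.5032, -0.2881, 0.2663]
tcp_rot: [-180.0, -0.0, 92.1]
wrist_force: [0.4, -0.3, -1.2]
width: 0.029
grip_force: 60.1
```

Run:
```python
from h import *
c=wcap('w3')
for P in([.499,-.3105,.09],[.499,-.3105,.008]):print(proj(c,P))
print(robot.observe()['width'],robot.observe()['wrist_force'])
cv2.imwrite('pics/w3b.png',cv2.resize(c['image'][40:300,100:440,::-1],(784,600),interpolation=2))
```

```text
[ 0.5032 -0.2881  0.2663] [-180.    -0.    92.1]
[251.68338964377978, 191.80920318299445]
[252.48333117362506, 176.13946862136132]
0.02876216227688169 [-0.32192246  0.70789041 -0.74532485]
```

View pics/w3b.png

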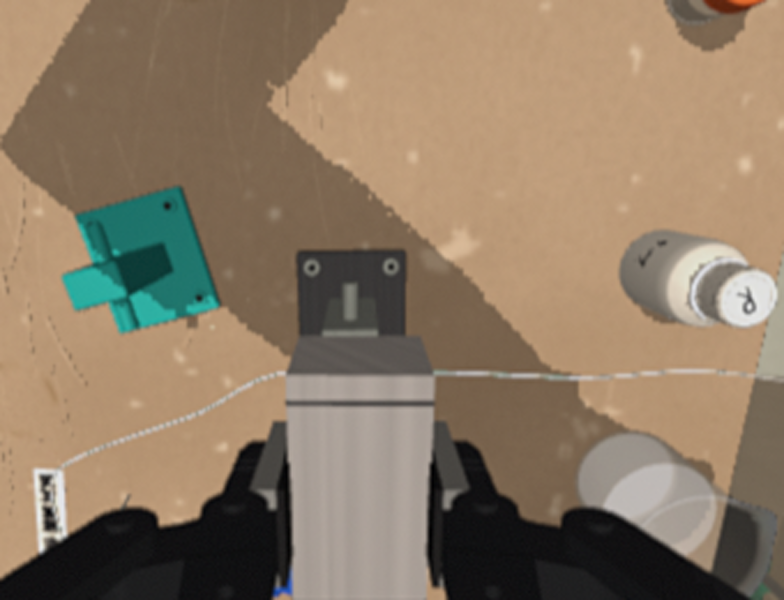

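The wrist view shows the spacer held centrally. Its +tool-x end face (y≈337–375) looks plain. The gauge foot's edge is at y≈250 and the +y pin at x≈350. The turquoise stand is left, and the bottle and beaker are right. I'll measure the pin line.

Run:
```python
from h import *
c=dict(np.load('pics/w3.npz'))
f=lambda x,y,z:ray(c,x/2.306+100-.3,y/2.308+40-.3,z).round(4)[:2]
a,b=f(297,250,.008),f(405,250,.008);print('foot edge',a,b,np.hypot(*(a-b)),np.degrees(np.arctan2(*(a-b)[::-1])))
print('pin tip,base',f(350.5,283,.0695),f(350.5,322,.0695))
print('spacer end top edge',f(287,375,.279),f(433,375,.279),'bottom',f(292,337,.249),f(427,337,.249))
```

```text
foot edge [ 0.4626 -0.2697] [ 0.5309 -0.2672] 0.06834573871134911 -177.9037257742163
pin tip,base [ 0.4977 -0.2783] [ 0.4984 -0.3   ]
spacer end top edge [ 0.4873 -0.2593] [ 0.5167 -0.2582] bottom [ 0.4851 -0.2597] [ 0.5187 -0.2585]
```

>>> {"api": "carry_out", "payload": {
  "commands": [
    {"dp": [-0.0065,0.054,0],"roll": 0,"hand": 255},
    {"dp": [-0.0065,0.055,-0.05],"roll": 0,"hand": 255},
    {"dp": [-0.0065,0.055,-0.1],"roll": 0,"hand": 255},
    {"dp": [-0.0065,0.055,-0.15],"roll": 0,"hand": 255},
    {"dp": [-0.0065,0.055,-0.185],"roll": 0,"hand": 255},
    {"dp": [-0.0065,0.055,-0.198],"roll": 0,"hand": 255},
    {"dp": [-0.0065,0.055,-0.198],"roll": 0,"hand": 255},
    {"dp": [-0.0065,0.055,-0.198],"roll": 0,"hand": 255}
  ]
}}

```text
time_s: 7.3
eef_pos: [0.4979, -0.235, 0.0701]
tcp_rot: [179.9, 0.1, 92.0]
wrist_force: [0.4, -0.5, -0.3]
width: 0.0292
grip_force: 60.2
```

Run:
```python
from h import *
c=wcap('w4');o=robot.observe();print(np.round(o['eef_pos'],4),o['wrist_force'])
```

```text
[ 0.4979 -0.235   0.0701] [1.799e+02 1.000e-01 9.200e+01]
[ 0.498  -0.2351  0.0702] [-0.43550704  0.02757178 -0.25709668]
```

>>> {"api": "carry_out", "payload": {
  "commands": [
    {"dp": [-0.0015,0,-0.003],"roll": 0,"hand": 255},
    {"dp": [-0.0015,0,-0.003],"roll": 0,"hand": 255},
    {"dp": [-0.0015,-0.005,-0.003],"roll": 0,"hand": 255},
    {"dp": [-0.0013,-0.009,-0.003],"roll": 0,"hand": 255},
    {"dp": [-0.0012,-0.013,-0.003],"roll": 0,"hand": 255},
    {"dp": [-0.001,-0.016,-0.003],"roll": 0,"hand": 255},
    {"dp": [-0.0009,-0.019,-0.003],"roll": 0,"hand": 255},
    {"dp": [-0.0009,-0.02,-0.003],"roll": 0,"hand": 255}
  ]
}}

```text
time_s: 8.35
eef_pos: [0.4958, -0.2546, 0.0653]
tcp_rot: [180.0, 0.0, 92.0]
wrist_force: [0.2, -0.3, -1.6]
width: 0.0294
grip_force: 60.2
```

>>> {"api": "carry_out", "payload": {
  "commands": [
    {"dp": [0.001,0,0.001],"roll": 0,"hand": 255},
    {"dp": [0.001,-0.004,0.001],"roll": 0,"hand": 255},
    {"dp": [0.001,-0.008,0.001],"roll": 0,"hand": 255},
    {"dp": [0.001,-0.011,0.001],"roll": 0,"hand": 255},
    {"dp": [0.001,-0.013,0.001],"roll": 0,"hand": 255},
    {"dp": [0.001,-0.015,0.001],"roll": 0,"hand": 255},
    {"dp": [0.001,-0.016,0.001],"roll": 0,"hand": 255},
    {"dp": [0.001,-0.016,0.001],"roll": 0,"hand": 255}
  ]
}}

```text
time_s: 9.35
eef_pos: [0.4966, -0.2682, 0.0663]
tcp_rot: [180.0, -0.2, 92.1]
wrist_force: [0.3, 7.9, 2.2]
width: 0.0292
grip_force: 60.6
```

The pin went fully in: contact came at about 40 mm, and a solid end would have stopped at 60. So the hole is at the −tool-x end. Next I back off and lift, then turn the spacer and use the post's top edge to pivot it hole-up in the grip.

>>> {"api": "carry_out", "payload": {
  "commands": [
    {"dp": [0,0,0],"roll": 0,"hand": 255},
    {"dp": [-0.001,0.02,0],"roll": 0,"hand": 255},
    {"dp": [-0.002,0.045,0],"roll": 0,"hand": 255},
    {"dp": [-0.002,0.07,0],"roll": 0,"hand": 255},
    {"dp": [-0.002,0.075,0.04],"roll": 0,"hand": 255},
    {"dp": [-0.002,0.075,0.09],"roll": 0,"hand": 255},
    {"dp": [0.01,0.06,0.13],"roll": -0.18,"hand": 255},
    {"dp": [0.02,0.04,0.13],"roll": -0.36,"hand": 255}
  ]
}}

```text
time_s: 10.35
eef_pos: [0.5189, -0.23, 0.2007]
tcp_rot: [179.6, 0.1, 71.2]
wrist_force: [-0.5, 0.1, -1.3]
width: 0.0286
grip_force: 60.1
```

>>> {"api": "carry_out", "payload": {
  "commands": [
    {"dp": [0.01,-0.02,0],"roll": -0.18,"hand": 255},
    {"dp": [0.02,-0.05,0],"roll": -0.36,"hand": 255},
    {"dp": [0.02,-0.08,0],"roll": -0.54,"hand": 255},
    {"dp": [0.02,-0.08,0],"roll": -0.72,"hand": 255},
    {"dp": [0.02,-0.08,0],"roll": -0.9,"hand": 255},
    {"dp": [0.02,-0.08,0],"roll": -1.08,"hand": 255},
    {"dp": [0.02,-0.08,0],"roll": -1.21,"hand": 255},
    {"dp": [0.02,-0.08,0],"roll": -1.21,"hand": 255}
  ]
}}

```text
time_s: 11.35
eef_pos: [0.5367, -0.3089, 0.1962]
tcp_rot: [-180.0, 0.0, 2.2]
wrist_force: [-0.6, 0.5, -0.3]
width: 0.029
grip_force: 60.0
```

Run:
```python
from h import *
c=wcap('w5');o=robot.observe();print(np.round(o['eef_pos'],4),o['wrist_force'],np.round(o['joint_pos'],1))
```

```text
[ 0.5367 -0.3089  0.1962] [-180.     0.     2.2]
[ 0.5367 -0.3091  0.1962] [ 0.01129924  0.35316531 -0.69941378] [-37.4  23.9   4.4  70.5  -0.  140.4]
```

>>> {"api": "carry_out", "payload": {
  "commands": [
    {"dp": [-0.001,0.001,-0.04],"roll": 0,"hand": 255},
    {"dp": [-0.001,0.001,-0.07],"roll": 0,"hand": 255},
    {"dp": [-0.001,0.001,-0.085],"roll": 0,"hand": 255},
    {"dp": [0.0,0.001,-0.0885],"roll": 0,"hand": 255},
    {"dp": [0.001,0.001,-0.091],"roll": 0,"hand": 255},
    {"dp": [0.002,0.001,-0.094],"roll": 0,"hand": 255},
    {"dp": [0.003,0.001,-0.097],"roll": 0,"hand": 255},
    {"dp": [0.004,0.001,-0.1],"roll": 0,"hand": 255}
  ],
  "squeeze": 25
}}

```text
time_s: 12.4
eef_pos: [0.5426, -0.3105, 0.1014]
tcp_rot: [179.8, -0.3, 2.1]
wrist_force: [-2.1, 4.5, 18.1]
width: 0.029
grip_force: 65.1
```

Run:
```python
from h import *
c=wcap('w6');o=robot.observe();print(np.round(o['eef_pos'],4),o['wrist_force'],o['moment'])
cv2.imwrite('pics/w6b.png',c['image'][100:,:,::-1])
```

```text
[ 0.5426 -0.3105  0.1014] [179.8  -0.3   2.1]
[ 0.5428 -0.3105  0.1011] [-3.16178776  2.50935048 15.96616323] [ 0.68653961  1.15177914 -0.15118343]
```

View pics/w6b.png

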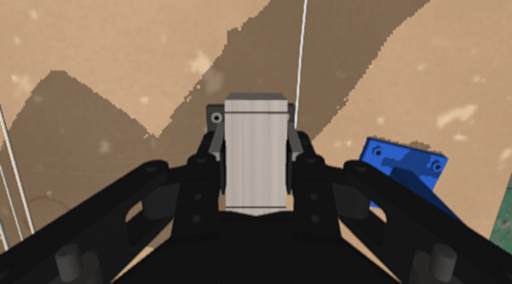

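>>> {"api": "carry_out", "payload": {
  "commands": [
    {"dp": [0.001,0,-0.003],"roll": 0,"hand": 255},
    {"dp": [0.001,0,-0.006],"roll": 0,"hand": 255},
    {"dp": [0.002,0,-0.009],"roll": 0,"hand": 255},
    {"dp": [0.002,0,-0.012],"roll": 0,"hand": 255},
    {"dp": [0.002,0,-0.015],"roll": 0,"hand": 255},
    {"dp": [0.002,0,-0.018],"roll": 0,"hand": 255},
    {"dp": [0.002,0,-0.018],"roll": 0,"hand": 255},
    {"dp": [0.002,0,-0.018],"roll": 0,"hand": 255}
  ],
  "squeeze": 20
}}

```text
time_s: 13.45
eef_pos: [0.5483, -0.3116, 0.0852]
tcp_rot: [179.6, -0.7, 2.1]
wrist_force: [4.0, 4.1, 19.3]
width: 0.0289
grip_force: 77.1
```

Run:
```python
from h import *
c=wcap('w7');o=robot.observe();print(np.round(o['eef_pos'],4),o['wrist_force'],o['moment'],o['grip_force'],o['width'])
cv2.imwrite('pics/w7b.png',c['image'][100:,:,::-1])
```

```text
[ 0.5483 -0.3116  0.0852] [179.6  -0.7   2.1]
[ 0.5483 -0.3117  0.0852] [ 4.09471346  3.25034864 18.50005493] [ 0.65723093 -0.17826159 -0.1336308 ] 77.0539802312851 0.029080832489086775
```

View pics/w7b.png

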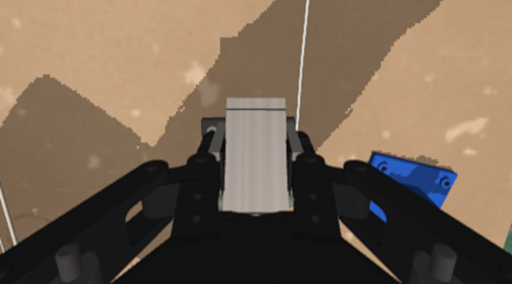

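The spacer is pivoting: its solid end face has gone from view and it sits at roughly 35°. I'll continue the arc.

>>> {"api": "carry_out", "payload": {
  "commands": [
    {"dp": [-0.003,0.001,0],"roll": 0,"hand": 255},
    {"dp": [-0.006,0.001,-0.002],"roll": 0,"hand": 255},
    {"dp": [-0.008,0.001,-0.004],"roll": 0,"hand": 255},
    {"dp": [-0.009,0.001,-0.006],"roll": 0,"hand": 255},
    {"dp": [-0.01,0.001,-0.008],"roll": 0,"hand": 255},
    {"dp": [-0.011,0.001,-0.01],"roll": 0,"hand": 255},
    {"dp": [-0.012,0.001,-0.012],"roll": 0,"hand": 255},
    {"dp": [-0.012,0.001,-0.012],"roll": 0,"hand": 255}
  ]
}}

```text
time_s: 14.5
eef_pos: [0.5453, -0.3127, 0.0767]
tcp_rot: [179.3, -1.7, 2.3]
wrist_force: [24.3, 4.5, 20.3]
width: 0.029
grip_force: 85.8
```

>>> {"api": "carry_out", "payload": {
  "commands": [
    {"dp": [-0.001,0,-0.001],"roll": 0,"hand": 255},
    {"dp": [-0.003,0,-0.002],"roll": 0,"hand": 255},
    {"dp": [-0.004,0,-0.003],"roll": 0,"hand": 255},
    {"dp": [-0.005,0,-0.004],"roll": 0,"hand": 255},
    {"dp": [-0.006,0,-0.005],"roll": 0,"hand": 255},
    {"dp": [-0.007,0,-0.005],"roll": 0,"hand": 255},
    {"dp": [-0.008,0,-0.005],"roll": 0,"hand": 255},
    {"dp": [-0.008,0,-0.005],"roll": 0,"hand": 255}
  ]
}}

```text
time_s: 15.5
eef_pos: [0.5433, -0.3143, 0.0744]
tcp_rot: [179.1, -2.4, 2.4]
wrist_force: [37.0, 6.3, 21.3]
width: 0.0286
grip_force: 88.2
```

>>> {"api": "carry_out", "payload": {
  "commands": [
    {"dp": [0,0,0],"roll": 0,"hand": 230},
    {"dp": [0,0,0],"roll": 0,"hand": 230},
    {"dp": [0,0,0],"roll": 0,"hand": 230},
    {"dp": [0,0,0],"roll": 0,"hand": 230},
    {"dp": [0,0,0],"roll": 0,"hand": 210},
    {"dp": [0,0,0],"roll": 0,"hand": 210},
    {"dp": [0,0,0],"roll": 0,"hand": 210},
    {"dp": [0,0,0],"roll": 0,"hand": 210}
  ],
  "squeeze": 20
}}

```text
time_s: 16.5
eef_pos: [0.5433, -0.3143, 0.0744]
tcp_rot: [179.1, -2.4, 2.4]
wrist_force: [36.8, 6.0, 22.8]
width: 0.0291
grip_force: 88.2
```

>>> {"api": "carry_out", "payload": {
  "commands": [
    {"dp": [0.004,0.001,0],"roll": 0,"hand": 210},
    {"dp": [0.008,0.002,0.002],"roll": 0,"hand": 210},
    {"dp": [0.012,0.003,0.004],"roll": 0,"hand": 210},
    {"dp": [0.018,0.003,0.006],"roll": 0,"hand": 210},
    {"dp": [0.024,0.003,0.008],"roll": 0,"hand": 210},
    {"dp": [0.024,0.003,0.01],"roll": 0,"hand": 210},
    {"dp": [0.024,0.003,0.01],"roll": 0,"hand": 210},
    {"dp": [0.024,0.003,0.01],"roll": 0,"hand": 210}
  ],
  "squeeze": 20
}}

```text
time_s: 17.5
eef_pos: [0.5462, -0.3051, 0.0708]
tcp_rot: [-180.0, 0.1, 2.0]
wrist_force: [0.1, 0.3, -1.2]
width: 0.0294
grip_force: 85.4
```

Run:
```python
from h import *
c=wcap('w8');o=robot.observe();print(np.round(o['eef_pos'],4),o['wrist_force'],o['moment'],o['grip_force'],o['width'])
s=cap('scene','s8');x,y=map(int,proj(s,[.55,-.31,.08]));print(x,y)
a=c['image'][100:];b=cv2.resize(s['image'][max(0,y-50):y+50,max(0,x-90):x+90],(512,284),interpolation=2)
cv2.imwrite('pics/w8b.png',np.vstack([a,b])[:,:,::-1])
```

```text
[ 0.5462 -0.3051  0.0708] [-1.8e+02  1.0e-01  2.0e+00]
[ 0.5463 -0.3052  0.0709] [ 0.3210837   0.43473324 -0.7004499 ] [0.04106704 0.01427931 0.01559961] 85.38673443030802 0.028912686045372227
322 154
```

View pics/w8b.png

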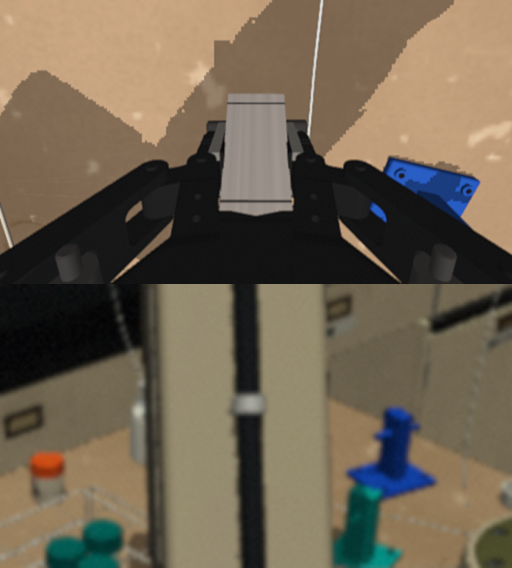

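>>> {"api": "carry_out", "payload": {
  "commands": [
    {"dp": [-0.002,-0.001,-0.001],"roll": 0,"hand": 200},
    {"dp": [-0.004,-0.002,-0.002],"roll": 0,"hand": 200},
    {"dp": [-0.006,-0.002,-0.003],"roll": 0,"hand": 200},
    {"dp": [-0.007,-0.002,-0.004],"roll": 0,"hand": 195},
    {"dp": [-0.007,-0.002,-0.004],"roll": 0,"hand": 190},
    {"dp": [-0.007,-0.002,-0.004],"roll": 0,"hand": 185},
    {"dp": [-0.007,-0.002,-0.004],"roll": 0,"hand": 185},
    {"dp": [-0.007,-0.002,-0.004],"roll": 0,"hand": 185}
  ]
}}

```text
time_s: 18.6
eef_pos: [0.5458, -0.3071, 0.0709]
tcp_rot: [179.9, -0.7, 2.2]
wrist_force: [13.3, 8.1, 9.6]
width: 0.0292
grip_force: 86.8
```

Run:
```python
from h import *
c=dict(np.load('pics/w8.npz'));T=c['T_tool_cam']
def pt(w,u,v):
    z=float(c['fx'])*.03/w;return (T@[(u-c['cx'])/c['fx']*z,(v-c['cy'])/c['fy']*z,z,1])[:3].round(4)
print('solid top',pt(58,256,194),'hole top',pt(70,257,308))
o=robot.observe();print(np.round(o['eef_pos'],4),o['grip_force'],o['width'],np.round(o['wrist_force'],1))
```

```text
solid top [0.0294 0.0011 0.0017] hole top [-0.0106  0.0014 -0.0342]
[ 0.5458 -0.3071  0.0709] 86.80457836838173 0.02919338493479776 [13.3  8.1  9.6]
```

>>> {"api": "carry_out", "payload": {
  "commands": [
    {"dp": [0,0,0],"roll": 0,"hand": 182},
    {"dp": [0,0,0],"roll": 0,"hand": 182},
    {"dp": [0,0,0],"roll": 0,"hand": 179},
    {"dp": [0,0,0],"roll": 0,"hand": 179},
    {"dp": [0,0,0],"roll": 0,"hand": 176},
    {"dp": [0,0,0],"roll": 0,"hand": 176},
    {"dp": [0,0,0],"roll": 0,"hand": 176},
    {"dp": [0,0,0],"roll": 0,"hand": 176}
  ]
}}

```text
time_s: 19.6
eef_pos: [0.5457, -0.3071, 0.0708]
tcp_rot: [179.9, -0.7, 2.2]
wrist_force: [12.7, 8.0, 9.1]
width: 0.0291
grip_force: 86.8
```

>>> {"api": "carry_out", "payload": {
  "commands": [
    {"dp": [0,0,0],"roll": 0,"hand": 174},
    {"dp": [0,0,0],"roll": 0,"hand": 174},
    {"dp": [0,0,0],"roll": 0,"hand": 172},
    {"dp": [0,0,0],"roll": 0,"hand": 172},
    {"dp": [0,0,0],"roll": 0,"hand": 170},
    {"dp": [0,0,0],"roll": 0,"hand": 170},
    {"dp": [0,0,0],"roll": 0,"hand": 169},
    {"dp": [0,0,0],"roll": 0,"hand": 169}
  ]
}}

```text
time_s: 20.6
eef_pos: [0.5457, -0.3071, 0.0709]
tcp_rot: [179.9, -0.7, 2.2]
wrist_force: [13.0, 7.8, 8.2]
width: 0.0289
grip_force: 81.5
```

>>> {"api": "carry_out", "payload": {
  "commands": [
    {"dp": [0,0,0],"roll": 0,"hand": 168.5},
    {"dp": [0,0,0],"roll": 0,"hand": 168.5},
    {"dp": [0,0,0],"roll": 0,"hand": 168},
    {"dp": [0,0,0],"roll": 0,"hand": 168},
    {"dp": [0,0,0],"roll": 0,"hand": 168},
    {"dp": [0,0,0],"roll": 0,"hand": 167.5},
    {"dp": [0,0,0],"roll": 0,"hand": 167.5},
    {"dp": [0,0,0],"roll": 0,"hand": 167.5}
  ]
}}

```text
time_s: 21.6
eef_pos: [0.5456, -0.3082, 0.0708]
tcp_rot: [179.8, -0.7, 2.2]
wrist_force: [12.1, 4.2, 7.3]
width: 0.0296
grip_force: 47.9
```

Grip is now about 48 N and falling in a controlled way. I'll ease it a bit more and resume the arc.

>>> {"api": "carry_out", "payload": {
  "commands": [
    {"dp": [0,0,0],"roll": 0,"hand": 167.2},
    {"dp": [0,0,0],"roll": 0,"hand": 167.2},
    {"dp": [-0.001,0,0],"roll": 0,"hand": 167.2},
    {"dp": [-0.002,0,-0.001],"roll": 0,"hand": 167.2},
    {"dp": [-0.003,0,-0.0015],"roll": 0,"hand": 167.2},
    {"dp": [-0.004,0,-0.002],"roll": 0,"hand": 167.2},
    {"dp": [-0.005,0,-0.0025],"roll": 0,"hand": 167.2},
    {"dp": [-0.006,0,-0.003],"roll": 0,"hand": 167.2}
  ]
}}

```text
time_s: 22.6
eef_pos: [0.5444, -0.3089, 0.07]
tcp_rot: [179.7, -1.3, 2.3]
wrist_force: [23.8, 8.1, 8.0]
width: 0.0291
grip_force: 41.3
```

>>> {"api": "carry_out", "payload": {
  "commands": [
    {"dp": [-0.001,0,0],"roll": 0,"hand": 167.0},
    {"dp": [-0.002,0,-0.001],"roll": 0,"hand": 167.0},
    {"dp": [-0.003,0,-0.0015],"roll": 0,"hand": 167.0},
    {"dp": [-0.004,0,-0.002],"roll": 0,"hand": 166.9},
    {"dp": [-0.005,0,-0.0025],"roll": 0,"hand": 166.9},
    {"dp": [-0.006,0,-0.003],"roll": 0,"hand": 166.9},
    {"dp": [-0.007,0,-0.003],"roll": 0,"hand": 166.9},
    {"dp": [-0.007,0,-0.003],"roll": 0,"hand": 166.9}
  ]
}}

```text
time_s: 23.6
eef_pos: [0.5386, -0.3099, 0.0661]
tcp_rot: [179.6, -1.4, 2.3]
wrist_force: [28.7, 3.3, 0.5]
width: 0.0295
grip_force: 34.8
```

>>> {"api": "carry_out", "payload": {
  "commands": [
    {"dp": [-0.001,0,0],"roll": 0,"hand": 166.9},
    {"dp": [-0.002,0,-0.001],"roll": 0,"hand": 166.9},
    {"dp": [-0.003,0,-0.002],"roll": 0,"hand": 166.9},
    {"dp": [-0.004,0,-0.002],"roll": 0,"hand": 166.9},
    {"dp": [-0.005,0,-0.002],"roll": 0,"hand": 166.9},
    {"dp": [-0.006,0,-0.002],"roll": 0,"hand": 166.9},
    {"dp": [-0.006,0,-0.002],"roll": 0,"hand": 166.9},
    {"dp": [-0.006,0,-0.002],"roll": 0,"hand": 166.9}
  ]
}}

```text
time_s: 24.6
eef_pos: [0.5323, -0.3105, 0.0635]
tcp_rot: [179.6, -1.3, 2.2]
wrist_force: [28.8, 0.1, -1.8]
width: 0.0295
grip_force: 34.8
```

Run:
```python
from h import *
c=wcap('w9');o=robot.observe();print(np.round(o['eef_pos'],4),o['wrist_force'],o['moment'],o['grip_force'],o['width'])
cv2.imwrite('pics/w9b.png',c['image'][100:,:,::-1])
```

```text
[ 0.5323 -0.3105  0.0635] [179.6  -1.3   2.2]
[ 0.5323 -0.3105  0.0635] [27.98291648  0.56303512 -2.3911697 ] [ 0.11646477 -4.85049082 -0.08513112] 34.778643026947975 0.02957081670755383
```

View pics/w9b.png

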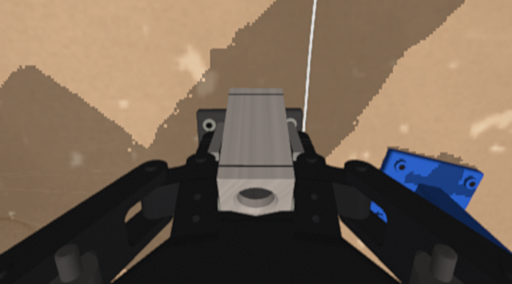

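The hole is now in view at (257,195) and close to vertical. I'll press a bit more so the spacer squares against the post face.

>>> {"api": "carry_out", "payload": {
  "commands": [
    {"dp": [-0.001,0,0],"roll": 0,"hand": 166.9},
    {"dp": [-0.002,0,0],"roll": 0,"hand": 166.9},
    {"dp": [-0.003,0,0],"roll": 0,"hand": 166.9},
    {"dp": [-0.004,0,0],"roll": 0,"hand": 166.9},
    {"dp": [-0.005,0,0],"roll": 0,"hand": 166.9},
    {"dp": [-0.006,0,0],"roll": 0,"hand": 166.9},
    {"dp": [-0.006,0,0],"roll": 0,"hand": 166.9},
    {"dp": [-0.006,0,0],"roll": 0,"hand": 166.9}
  ]
}}

```text
time_s: 25.65
eef_pos: [0.5256, -0.3106, 0.0627]
tcp_rot: [179.6, -1.2, 2.2]
wrist_force: [28.0, -1.6, -5.9]
width: 0.0293
grip_force: 33.2
```

>>> {"api": "carry_out", "payload": {
  "commands": [
    {"dp": [0.004,0,0],"roll": 0,"hand": 166.9},
    {"dp": [0.008,0,0],"roll": 0,"hand": 166.9},
    {"dp": [0.015,0,0],"roll": 0,"hand": 166.9},
    {"dp": [0.025,0,0],"roll": 0,"hand": 166.9},
    {"dp": [0.03,0,0.01],"roll": 0,"hand": 167.2},
    {"dp": [0.03,0,0.04],"roll": 0,"hand": 167.2},
    {"dp": [0.03,0,0.06],"roll": 0,"hand": 167.2},
    {"dp": [0.03,0,0.06],"roll": 0,"hand": 167.2}
  ]
}}

```text
time_s: 26.65
eef_pos: [0.546, -0.3082, 0.1215]
tcp_rot: [179.9, -0.2, 2.1]
wrist_force: [1.2, 0.4, -1.4]
width: 0.0295
grip_force: 33.9
```

Run:
```python
from h import *
c=wcap('w10');o=robot.observe();print(np.round(o['eef_pos'],4),np.round(o['wrist_force'],1),o['grip_force'],o['width'])
cv2.imwrite('pics/w10b.png',cv2.resize(c['image'][170:340,170:350,::-1],(635,600),interpolation=2))
print(np.array(c['T_tool_cam']).round(4).tolist(),c['fx'],c['cx'],c['cy'])
```

```text
[ 0.546  -0.3082  0.1215] [179.9  -0.2   2.1]
[ 0.5452 -0.3077  0.12  ] [-0.9  0.1 -2. ] 33.862479105591774 0.02964786794657184
[[0.0001, -0.9609, -0.277, 0.0699], [1.0, -0.0, 0.0004, 0.0007], [-0.0003, -0.277, 0.9609, -0.1292], [0.0, 0.0, 0.0, 1.0]] 264.89017135378833 255.4757937013316 188.84843532244372
```

View pics/w10b.png

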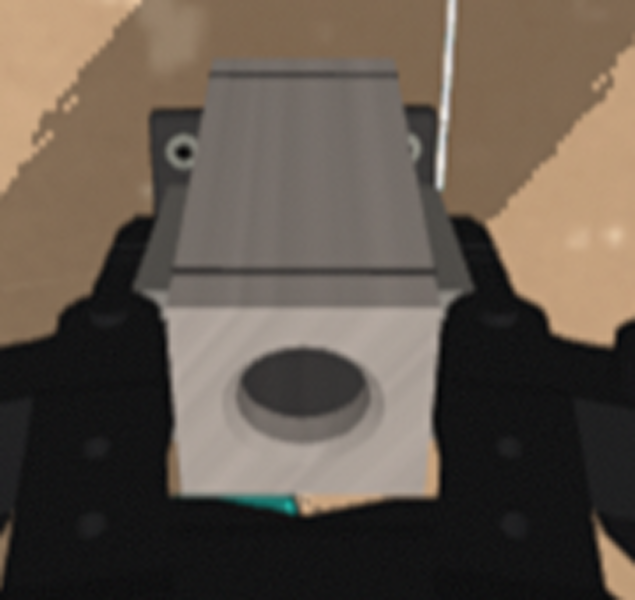

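The crop shows the hole end looking up at (305,395), with the side face spanning y=60 to 305 and the end face y=305 to 495. I'll work out the tilt from these edges.

Run:
```python
from h import *
c=dict(np.load('pics/w10.npz'));T=c['T_tool_cam']
def d(u,v):
    p=np.array([(u/3.53+170-.35-c['cx'])/c['fx'],(v/3.53+170-.35-c['cy'])/c['fy'],1]);return T[:3,:3]@p
O=T[:3,3]
def pt(w,u,v):return O+d(u,v)*(float(c['fx'])*.03/(w/3.53))
A,B,C=pt(185,304,60),pt(275,302,305),pt(252,306,495)
for P in(A,B,C):print(P.round(4))
# exact: fit rigid L-shape (60 side, 30 end) in tool x-z plane through three rays
from scipy.optimize import least_squares
R=[d(304,60),d(302,305),d(306,495)]
def res(q):
    x,z,t=q;u=np.array([np.sin(t),-np.cos(t)]);n=np.array([np.cos(t),np.sin(t)])  # u: toward hole, up=-z
    Bp=np.array([x,z]);P=[Bp-.06*u,Bp,Bp-.03*n]
    return [np.arctan2(p[0]-O[0],p[1]-O[2])-np.arctan2(r[0],r[2]) for p,r in zip(P,R)]
s=least_squares(res,[.015,-.04,0.],xtol=1e-14,ftol=1e-14);print(s.x[:2].round(4),np.degrees(s.x[2]),s.cost)
```

```text
[0.0291 0.001  0.0169]
[ 0.0168  0.0007 -0.0383]
[-0.0098  0.0011 -0.0363]
[ 0.017  -0.0388] -10.687948659669173 6.86196205084737e-27
```

The tilt is about 11°, which is inside the 15° limit but close to it. I'll set the spacer on clear table beyond the gauge so it squares itself on its solid end, then regrip.

>>> {"api": "carry_out", "payload": {
  "commands": [
    {"dp": [0.03,0.002,0],"roll": 0,"hand": 167.2},
    {"dp": [0.05,0.002,0],"roll": 0,"hand": 167.2},
    {"dp": [0.05,0.002,-0.03],"roll": 0,"hand": 167.2},
    {"dp": [0.05,0.002,-0.06],"roll": 0,"hand": 167.2},
    {"dp": [0.05,0.002,-0.08],"roll": 0,"hand": 167.2},
    {"dp": [0.05,0.002,-0.091],"roll": 0,"hand": 167.2},
    {"dp": [0.05,0.002,-0.091],"roll": 0,"hand": 167.2},
    {"dp": [0.05,0.002,-0.091],"roll": 0,"hand": 167.2}
  ]
}}

```text
time_s: 27.7
eef_pos: [0.5948, -0.3055, 0.0283]
tcp_rot: [180.0, -0.0, 2.0]
wrist_force: [-0.3, 0.1, -0.8]
width: 0.0296
grip_force: 33.9
```

>>> {"api": "carry_out", "payload": {
  "commands": [
    {"dp": [0,0,-0.002],"roll": 0,"hand": 167.2},
    {"dp": [0,0,-0.004],"roll": 0,"hand": 167.2},
    {"dp": [0,0,-0.005],"roll": 0,"hand": 167.2},
    {"dp": [0,0,-0.006],"roll": 0,"hand": 167.2},
    {"dp": [0,0,-0.007],"roll": 0,"hand": 167.2},
    {"dp": [0,0,-0.008],"roll": 0,"hand": 167.2},
    {"dp": [0,0,-0.008],"roll": 0,"hand": 167.2},
    {"dp": [0,0,-0.008],"roll": 0,"hand": 167.2}
  ]
}}

```text
time_s: 28.7
eef_pos: [0.5952, -0.3057, 0.026]
tcp_rot: [179.9, -0.1, 2.1]
wrist_force: [-9.1, 6.1, 28.2]
width: 0.0293
grip_force: 37.6
```

>>> {"api": "carry_out", "payload": {
  "commands": [
    {"dp": [0,0,0.003],"roll": 0,"hand": 167.2},
    {"dp": [0,0,0.005],"roll": 0,"hand": 167},
    {"dp": [0,0,0.005],"roll": 0,"hand": 166.7},
    {"dp": [0,0,0.005],"roll": 0,"hand": 166.4},
    {"dp": [0,0,0.005],"roll": 0,"hand": 166},
    {"dp": [0,0,0.005],"roll": 0,"hand": 165},
    {"dp": [0,0,0.005],"roll": 0,"hand": 163},
    {"dp": [0,0,0.005],"roll": 0,"hand": 160}
  ]
}}

```text
time_s: 29.7
eef_pos: [0.5946, -0.3053, 0.0247]
tcp_rot: [-180.0, 0.0, 2.0]
wrist_force: [0.0, -0.2, 0.2]
width: 0.032
grip_force: 0.0
```

>>> {"api": "carry_out", "payload": {
  "commands": [
    {"dp": [0,0,0],"roll": 0,"hand": 150},
    {"dp": [0,0,0],"roll": 0,"hand": 120},
    {"dp": [0,0,0],"roll": 0,"hand": 90},
    {"dp": [0,0,0],"roll": 0,"hand": 90},
    {"dp": [0,0,0.008],"roll": 0,"hand": 90},
    {"dp": [0,0,0.008],"roll": 0,"hand": 90},
    {"dp": [0,0,0.008],"roll": 0,"hand": 90},
    {"dp": [0,0,0.008],"roll": 0,"hand": 90}
  ]
}}

```text
time_s: 30.7
eef_pos: [0.5947, -0.3053, 0.0332]
tcp_rot: [-180.0, 0.0, 2.0]
wrist_force: [0.1, 0.4, -0.6]
width: 0.0553
grip_force: 0.0
```

Run:
```python
from h import *
c=wcap('w11');o=robot.observe();print(np.round(o['eef_pos'],4),np.round(o['wrist_force'],1),o['grip_force'],o['width'])
h=cv2.cvtColor(c['image'],cv2.COLOR_RGB2HSV)
x,y=map(int,proj(c,[.609,-.305,.06]));print(x,y)
g=h[:,:,1]; 
m=((g<45)&(h[...,2]>75)).astype(np.uint8);k=np.zeros_like(m);k[150:360,180:335]=1;m&=k
for q in cv2.findContours(m,0,2)[0]:
    if cv2.contourArea(q)>300:
        print(cv2.contourArea(q),cv2.boundingRect(q),cv2.approxPolyDP(q,3,True)[:,0].tolist())
for col in(x-28,x-10):print(col,[(r,int(h[r,col,2]),int(h[r,col,1])) for r in range(170,370,6)])
```

```text
[ 0.5947 -0.3053  0.0332] [-180.    0.    2.]
[ 0.5946 -0.3053  0.0332] [ 0.9 -0.2 -0.6] 0.0 0.055093293149898366
254 247
6288.5 (220, 181, 73, 98) [[233, 181], [223, 209], [247, 210], [222, 211], [223, 278], [289, 278], [292, 215], [280, 182]]
500.5 (310, 150, 25, 116) [[332, 150], [320, 227], [310, 226], [324, 253], [324, 265], [334, 256], [321, 234]]
226 [(170, 129, 93), (176, 131, 90), (182, 130, 90), (188, 131, 90), (194, 131, 91), (200, 103, 32), (206, 102, 25), (212, 103, 27), (218, 177, 27), (224, 178, 29), (230, 184, 26), (236, 175, 26), (242, 182, 28), (248, 173, 27), (254, 177, 27), (260, 182, 28), (266, 178, 29), (272, 177, 26), (278, 170, 36), (284, 126, 93), (290, 127, 92), (296, 127, 92), (302, 101, 88), (308, 46, 17), (314, 20, 13), (320, 18, 0), (326, 18, 28), (332, 21, 12), (338, 20, 26), (344, 19, 13), (350, 18, 0), (356, 19, 13), (362, 19, 27), (368, 19, 13)]
244 [(170, 128, 94), (176, 130, 92), (182, 88, 26), (188, 102, 28), (194, 102, 28), (200, 102, 28), (206, 103, 27), (212, 104, 29), (218, 184, 26), (224, 175, 26), (230, 177, 27), (236, 54, 9), (242, 59, 17), (248, 58, 13), (254, 92, 25), (260, 164, 26), (266, 180, 28), (272, 179, 27), (278, 167, 35), (284, 125, 92), (290, 127, 90), (296, 126, 91), (302, 94, 87), (308, 46, 17), (314, 24, 11), (320, 18, 0), (326, 19, 13), (332, 20, 13), (338, 19, 0), (344, 21, 12), (350, 20, 13), (356, 18, 0), (362, 21, 12), (368, 20, 13)]
```

Run:
```python
from h import *
c=dict(np.load('pics/w11.npz'))
P=np.array([ray(c,u,v,.06)[:2] for u,v in[(220.5,215),(292.5,215),(289.5,279),(223,279)]]);print(P.round(4),P.mean(0))
print([ray(c,u,v,0).round(4)[:2] for u,v in[(233,181),(280,181)]])
```

```text
[[ 0.6232 -0.2906]
 [ 0.6243 -0.3204]
 [ 0.5937 -0.3213]
 [ 0.5927 -0.2917]] [ 0.60848888 -0.30601542]
[array([ 0.6224, -0.2909]), array([ 0.6234, -0.3206])]
```

The spacer now stands upright on its solid end: the top face measures 30 × 30 mm and lies directly over the base. I'll regrip it centrally and lift.

>>> {"api": "carry_out", "payload": {
  "commands": [
    {"dp": [0.007,-0.0005,0],"roll": 0,"hand": 90},
    {"dp": [0.0138,-0.0005,0],"roll": 0,"hand": 90},
    {"dp": [0.0138,-0.0005,0],"roll": 0,"hand": 90},
    {"dp": [0.0138,-0.0005,0],"roll": 0,"hand": 130},
    {"dp": [0.0138,-0.0005,0],"roll": 0,"hand": 255},
    {"dp": [0.0138,-0.0005,0],"roll": 0,"hand": 255},
    {"dp": [0.0138,-0.0005,0],"roll": 0,"hand": 255},
    {"dp": [0.0138,-0.0005,0],"roll": 0,"hand": 255}
  ],
  "squeeze": 60
}}

```text
time_s: 31.75
eef_pos: [0.6084, -0.3059, 0.0333]
tcp_rot: [180.0, 0.0, 2.0]
wrist_force: [0.7, 0.7, 0.5]
width: 0.0296
grip_force: 59.5
```

>>> {"api": "carry_out", "payload": {
  "commands": [
    {"dp": [0,0,0.02],"roll": 0,"hand": 255},
    {"dp": [0,0,0.06],"roll": 0,"hand": 255},
    {"dp": [-0.01,0,0.11],"roll": 0,"hand": 255},
    {"dp": [-0.02,0,0.16],"roll": 0,"hand": 255},
    {"dp": [-0.03,0,0.2],"roll": 0,"hand": 255},
    {"dp": [-0.03,0,0.22],"roll": 0,"hand": 255},
    {"dp": [-0.03,0,0.23],"roll": 0,"hand": 255},
    {"dp": [-0.03,0,0.23],"roll": 0,"hand": 255}
  ]
}}

```text
time_s: 32.75
eef_pos: [0.5787, -0.3059, 0.2632]
tcp_rot: [180.0, -0.0, 2.1]
wrist_force: [0.3, 0.2, -1.5]
width: 0.0294
grip_force: 59.4
```

>>> {"api": "carry_out", "payload": {
  "commands": [
    {"dp": [0,0,0],"roll": 0,"hand": 255},
    {"dp": [0,0,0],"roll": 0,"hand": 255},
    {"dp": [0,0,0],"roll": 0,"hand": 255},
    {"dp": [0,0,0],"roll": 0,"hand": 255},
    {"dp": [0,0,0],"roll": 0,"hand": 255},
    {"dp": [0,0,0],"roll": 0,"hand": 255},
    {"dp": [0,0,0],"roll": 0,"hand": 255},
    {"dp": [0,0,0],"roll": 0,"hand": 255}
  ]
}}

```text
time_s: 33.75
eef_pos: [0.5786, -0.3059, 0.2634]
tcp_rot: [180.0, -0.0, 2.1]
wrist_force: [-0.1, 0.6, -1.0]
width: 0.0295
grip_force: 59.4
```

Run:
```python
from h import *
c=wcap('w12');o=robot.observe();print(o['grip_force'],o['width'],np.round(o['dq'],2))
h=cv2.cvtColor(c['image'],cv2.COLOR_RGB2HSV)
m=((h[...,1]<50)&(h[...,2]>140)).astype(np.uint8);m[:150]=0;m[:,:190]=0;m[:,325:]=0
q=max(cv2.findContours(m,0,2)[0],key=cv2.contourArea);B=cv2.approxPolyDP(q,4,True)[:,0];print(B.tolist())
z=o['eef_pos'][2]-.0332+.06
print([ray(c,u,v,z).round(4)[:2].tolist() for u,v in B])
```

```text
[ 0.5786 -0.3059  0.2634] [180.   -0.    2.1]
59.36297273263335 0.02948249393117787 [-0.06  0.02 -0.06  0.03 -0.06 -0.07]
[[221, 246], [224, 303], [288, 302], [289, 245]]
[[0.5929, -0.2913], [0.5639, -0.2927], [0.5655, -0.322], [0.5944, -0.3204]]
```

The top face measures about 29 × 29 mm and is level, and the spacer is held still with its centre at about 0.26 m. I'm handing the job in.

```bash
python3 -c "
from station import robot
print(robot.finish_job())"
```

```text
the job is handed in; nothing more can be done
None
```

I found the hole by feel on the gauge's +y pin and handed the job in at about 34 s, with the spacer held still, hole up and its centre about 0.26 m above the table; the hand-in gave no verdict, and I did not re-measure the bystanders at the end.

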